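Slide the blotting manifold's top plate home over its studs

ROBOT

A 7-joint arm with a two-finger parallel gripper is mounted at the origin on a cart in front of the work surface, level with it; the furniture and walls round the work are solid. World frame = base frame: x ahead of the robot, y to its left, z up, the work surface at z = 0. Lengths are in m, angles in rad, forces in N, time in s.
With the tool pointing down it reaches from about 0.35 to 0.9 m from the base axis. Payload 8.1 kg.
Tool frame: the origin (TCP) lies between the finger pads; the fingertips stand 22 mm ahead of it and the grasp point (between the pads) lies 3 mm ahead of it; z points along the fingers, x is the direction in which the jaws open and shut, and the axes are right-handed (so a half turn about z gives the same grasp; the last joint's range is limited). The gripper opens to 92 mm and grips with 3 to 60 N. Pads are 19 mm wide; open, the fingers measure 130 mm over their backs; the gripper's body (75 mm by 190 mm) begins 47 mm behind the grasp point.
Start: joints at [-1.385, 0.434, 0.025, 1.573, -0.012, 1.134, -0.075], TCP at [0.178, 0.599, 0.249] pointing down, gripper open.
Joint ranges: [-2.62, 2.62], [-0.44, 2.09], [-1.27, 1.32], [0.08, 2.57], [-1.32, 4.46], [0.12, 2], [-2.74, 2.74]. Speed limits (rad/s): [2.22, 2.22, 3.01, 3.01, 3.14, 3.14, 3.14].

INTERFACE

Orientations are given as a rotation vector (axis times angle).
In Python, from cell import arm, vision, order gives the robot as it stands.
- The arm moves only by the tool apply_moves, never from a script. Its argument "commands" is a list of rows, each a list of 6 numbers: the shift along the tool's x, y, z in cm, then the turn, a rotation vector about the tool's x, y, z in rad. A call has 1 to 5 rows; each row shifts and turns the commanded pose from where the row before left it, along the tool's axes as they then stand; what a row does not reach is not made up. A row lasts 1/10 s, in which the tool goes at most 50 mm and 8.59 degrees, less where a joint would pass 70% of its speed; a pose out of reach is approached as far as the arm can. A call with a gripper value outside its range is refused whole. "claw" is the closure, from -1 (fully open) to 1 (shut), so that 0 is half open, set as the call begins (left out, the last holds). The fingers move at their own pace and stop on an object; "newtons" is the grip in N (left out, the last holds). Time passes only in rows, so rows that do not move let the fingers close. It gives the time, the measured TCP pose, the force and the opening at its end, in the units of the state.
- arm.observe(): the state, without advancing time (a new reading comes with each control period).
- vision.get_image(name): name is "scene" or "top" or "wrist"; returns (picture, depth): 384x512x3 uint8, red, green, blue; 384x512 float32, m along the optical axis (not along the pixel's ray), 0 where there is no reading.
- vision.get_calibration(name): a dict with "K" (3x3 intrinsics, pixels), "R" (3x3) and "t" (3): a world point X has camera coordinates R X + t. Camera axes: x right, y down, z forward; pixel columns grow to the right and rows downward; lengths in m; the calibration is good to about 2 mm. A picture is of the moment at which its call begins: read the wrist's pose just before it. get_calibration takes no time and is no camera call; for the wrist camera it gives the pose at the moment of the call.
- order.sign_off(): hands the job in, once; it reports no verdict.
The state is a dict: "clock": time; "joints": joint angles; "dq": joint speeds; "joint_efforts": joint torques, N m; "position": TCP position; "ee_rot": TCP orientation; "force": force on the tool from outside, world axes, zero at the start; "ft_torque": the same for the moment, N m; "width": opening from 0.0 (shut) to 1.0 (fully open).
Only numpy, scipy, OpenCV 4.12 (cv2) and the standard library are available. Lean on these libraries where they do the work, as an engineer would, in place of code of your own. Each camera call takes 0.05 s, during which the arm holds its last target.

TASK

The aluminium top plate of the blotting manifold was left lying out of line on the tips of the base's four studs. It has a blue handle: slide it across the stud tips, without lifting it off them, until its four holes drop over the studs and it lies flat and fully home on the black gasket; then let go. Leave the other things on the bench where they are.

Things in the scene. Friction and masses are not known exactly. Their poses are not given: they have to be found in the camera images.
- manifold_base: base of the manifold: grey block with a black gasket on top, 110 (x) x 160 (y) x 30 mm high, fixed to the bench, partly hidden by the plate. Origin at the centre of its underside, z up. Four upright steel studs, 8 mm across (tips bevelled to 6 mm), rise 12 mm above the gasket at x = +-36 mm, y = +-45 mm. A white hose port sticks 22 mm out of its -y end, to the robot's right.
- seat (a point): centre of the top of the gasket, 30 mm above the base's origin; axes as the base's. The plate's origin comes here when it is home.
- top_plate: loose aluminium plate 110 (x) x 160 (y) x 8 mm, about 0.3 kg, with four 12 mm through holes at x = +-36, y = +-45 mm (2 mm of play round a stud). Origin at the centre of its underside, z up. It starts level on the stud tips, 42 mm above the bench: 15 to 29 mm too far along the base's +y, up to 14 mm off in x, up to 0.08 rad turned. When home, the studs stand 4 mm out of its top.
- handle (a point): centre of the plate's blue bridge handle, 38 mm above the plate's origin; axes as the plate's. The bar runs along the plate's y, 82 mm long, 14 mm wide (x) and 14 mm high, on two posts that leave 58 mm free between them; 23 mm is free under the bar. Grasp the bar across x, from above.
- timer: white timer 62 x 62 x 18 mm beside the manifold; origin at the centre of its underside. A bystander.
- tweezers: steel tweezers 126 x 18 x 10 mm lying on the bench near the manifold; origin at the centre of its underside. A bystander.
- petri: closed round dish 91 mm across, 15 mm high; origin at the centre of its underside. A bystander.
- beaker: glass beaker 57 mm across, 70 mm high; origin at the centre of its underside. A bystander.

How it is judged:
At the end, for the whole second after the job is handed in: The plate lies flat on the gasket with all four studs through its holes: its underside within 2 mm of the gasket, centred within 4.5 mm, level within 0.03 rad, at rest and released (z of top_plate in the frame of seat below 0.002 m and horizontal distance between top_plate and seat below 0.0045 m and angle between the z axis of top_plate and the z axis of manifold_base, either way round below 0.03 rad and angle between the x axis of top_plate and the x axis of manifold_base, either way round below 0.12 rad and linear speed of top_plate below 0.02 m/s); the robot touches nothing.
It fails at once if the plate is lifted more than 6 mm off the stud tips (z of top_plate in the frame of seat above 0.018 m).
It fails at once if a bystander is moved more than 30 mm (distance of any of timer, tweezers, petri, beaker from where it was at the start of the episode above 0.03 m).
It also fails if it takes over 32 s, if anything falls off the work surface, if the arm or the gripper's body presses on something with over 40 N, if the wrist force passes 120 N, or if a joint passes its speed limit or range.

## Working session

There is one attempt and no reset: what is moved stays moved. The work goes in short steps, Python scripts to look and compute and a tool call to move; the robot and the scene stay as the last step left them, time stands still between calls to the robot, and variables do not carry over. Pictures are saved under pics/ and viewed, and the job is handed in when it is done.

Besides the shell and the picture viewer there is one more tool, called after ">>>" by a JSON object that holds its "name" and its "arguments". apply_moves: Moves the arm, as the interface text tells. Its arguments: {"type":"object","properties":{"commands":{"type":"array","items":{"type":"array","items":{"type":"number"}}},"claw":{"type":"number"},"newtons":{"type":"number"}},"required":["commands"]}

```bash
mkdir -p pics; ls; python3 - <<'E'
from cell import arm, vision, order
import cv2,numpy as np
s=arm.observe(); print({k:np.round(v,3) for k,v in s.items()})
for n in ["scene","top"]:
    im,d=vision.get_image(n); cv2.imwrite(f"pics/{n}0.png",im[:,:,::-1]); np.savez(f"pics/{n}0.npz",im=im,d=d,**vision.get_calibration(n))
    c=vision.get_calibration(n); print(n,c)
E
```

```text
pics
{'clock': np.float64(0.0), 'joints': array([-1.385,  0.435,  0.025,  1.574, -0.012,  1.134, -0.075]), 'dq': array([ 0.   , -0.002,  0.001, -0.   , -0.   , -0.001, -0.003]), 'joint_efforts': array([ 0.0000e+00, -6.6784e+01,  9.8500e-01, -3.1446e+01, -6.1000e-02,
        4.3000e-02,  0.0000e+00]), 'position': array([0.178, 0.599, 0.248]), 'ee_rot': array([ 2.517e+00,  1.878e+00, -2.000e-03]), 'force': array([-0.06 , -0.755,  0.49 ]), 'ft_torque': array([ 0.033, -0.04 ,  0.034]), 'width': np.float64(0.998)}
scene {'K': array([[470.22002293,   0.        , 253.07019046],
       [  0.        , 470.22002293, 190.6902346 ],
       [  0.        ,   0.        ,   1.        ]]), 'R': array([[ 0.99754087,  0.06974458, -0.006922  ],
       [ 0.05552664, -0.84670282, -0.52916078],
       [-0.04276697,  0.52747515, -0.84849334]]), 't': array([-0.47748464,  0.20317926,  1.29334217])}
top {'K': array([[359.20164976,   0.        , 256.1747179 ],
       [  0.        , 359.20164976, 188.40277985],
       [  0.        ,   0.        ,   1.        ]]), 'R': array([[ 0.01571736, -0.99987105, -0.00329356],
       [-0.99652779, -0.01539527, -0.08182512],
       [ 0.08176386,  0.0045682 , -0.99664126]]), 't': array([0.22369253, 0.45217397, 1.12057489])}
```

View pics/scene0.png

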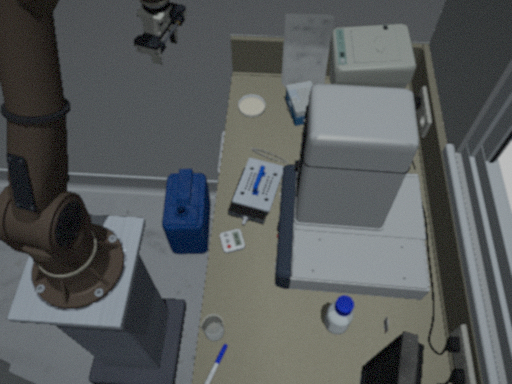

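View pics/top0.png

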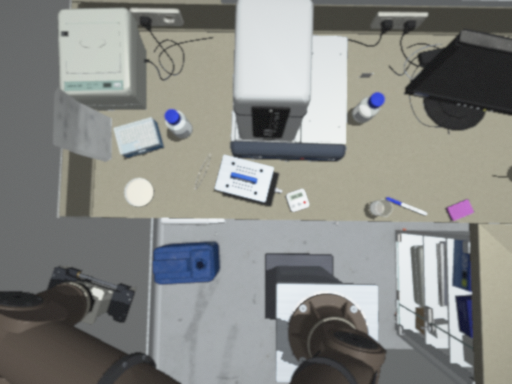

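The top view shows the plate with its blue handle at about (244,180), the black gasket strip at (272,188), the port at (280,190), the timer at (298,200) and the tweezers at (205,170). The instrument stands behind the plate. I'll zoom in and measure.

```bash
cat > h.py <<'E'
import numpy as np,cv2
def ray(c,u,v,z):
    K,R,t=c["K"],c["R"],c["t"]
    d=R.T@np.linalg.solve(K,[u,v,1.]); o=-R.T@t
    return o+d*(z-o[2])/d[2]
def proj(c,X):
    p=c["K"]@(c["R"]@np.asarray(X)+c["t"]); return p[:2]/p[2]
E
python3 - <<'E'
import cv2,numpy as np
from h import *
for n,(x0,x1,y0,y1) in {"top":(185,325,130,230),"scene":(200,310,135,255)}.items():
    f=np.load(f"pics/{n}0.npz"); im=f["im"]; c={k:f[k] for k in "KRt"}
    cr=cv2.resize(im[y0:y1,x0:x1],None,fx=5,fy=5,interpolation=cv2.INTER_CUBIC)[:600,:800]
    cv2.imwrite(f"pics/{n}0c.png",cr[:,:,::-1])
    hsv=cv2.cvtColor(im,cv2.COLOR_RGB2HSV)
    m=cv2.inRange(hsv,(105,120,60),(130,255,255)); 
    k,l,s,ce=cv2.connectedComponentsWithStats(m)
    for i in range(1,k):
        x,y=ce[i]
        if x0<x<x1 and y0<y<y1 and s[i,4]>15:
            r=cv2.minAreaRect(np.argwhere(l==i)[:,::-1].astype(np.float32))
            print(n,ce[i],s[i],r,"world z=.087",ray(c,*ce[i],.085), "depth med",np.median(f["d"][l==i]))
            b=cv2.boxPoints(r); print(np.array([ray(c,*p,.087) for p in b]).round(4))
E
```

```text
top [243.3877551  177.14285714] [231 173  25  10  98] ((243.3238525390625, 177.26942443847656), (24.991239547729492, 4.224588394165039), 14.74356460571289) world z=.087 [0.47645911 0.26924142 0.085     ] depth med 1.0740179
[[0.4787 0.3072 0.087 ]
 [0.491  0.3042 0.087 ]
 [0.473  0.2316 0.087 ]
 [0.4607 0.2346 0.087 ]]
scene [258.23387097 179.58064516] [253 166  12  29 124] ((258.67559814453125, 179.88046264648438), (5.926377296447754, 29.039249420166016), 20.22486114501953) world z=.087 [0.47610185 0.25533267 0.085     ] depth med 1.3393936
[[0.4585 0.2098 0.087 ]
 [0.4807 0.304  0.087 ]
 [0.4972 0.2979 0.087 ]
 [0.4744 0.2041 0.087 ]]
```

```bash
ls pics
```

```text
scene0.npz
scene0.png
scene0c.png
top0.npz
top0.png
top0c.png
```

View pics/top0c.png

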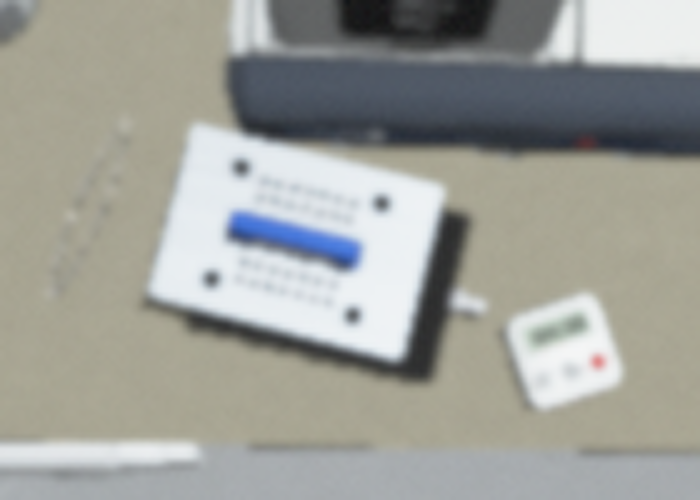

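View pics/scene0c.png

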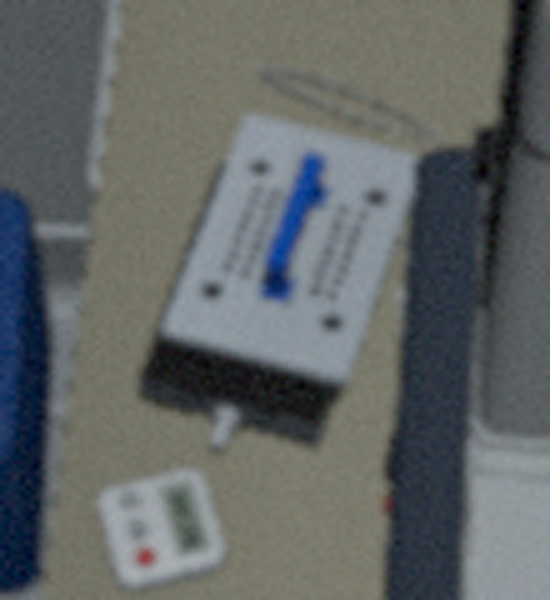

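```bash
python3 - <<'E'
import cv2,numpy as np
from h import *
from scipy.spatial.transform import Rotation as Ro
f=np.load("pics/top0.npz"); im=f["im"]; c={k:f[k] for k in "KRt"}; d=f["d"]
def pt(u,v):
    z=d[v,u]; return (c["R"].T@(np.linalg.solve(c["K"],[u,v,1.])*z-c["t"])).round(3)
for p in [(245,150),(285,150),(255,140),(270,125),(270,110),(270,60),(330,120),(225,172),(260,195),(250,178),(274,190),(298,200),(238,155),(205,175)]: print(p,pt(*p))
# plate white mask
hsv=cv2.cvtColor(im,cv2.COLOR_RGB2HSV)
m=cv2.inRange(hsv,(0,0,190),(180,60,255)); m[:, :210]=0;m[:,280:]=0;m[:150]=0;m[210:]=0
m=cv2.morphologyEx(m,cv2.MORPH_OPEN,np.ones((3,3)))
cn=max(cv2.findContours(m,0,1)[0],key=cv2.contourArea); r=cv2.minAreaRect(cn); print(r)
b=cv2.boxPoints(r); W=np.array([ray(c,*p,.05) for p in b]); print(W.round(4),W.mean(0),np.linalg.norm(np.roll(W,-1,0)-W,axis=1))
for p in [(185+468/5,130+212/5),(185+430/5,130+380/5)]: print(ray(c,*p,.03))
print(Ro.from_rotvec([2.517,1.878,-.002]).as_matrix().round(3))
E
```

```text
(245, 150) [0.555 0.265 0.105]
(285, 150) [0.557 0.147 0.106]
(255, 140) [0.584 0.236 0.11 ]
(270, 125) [0.581 0.198 0.296]
(270, 110) [0.581 0.203 0.418]
(270, 60) [0.672 0.205 0.456]
(330, 120) [0.651 0.013 0.1  ]
(225, 172) [0.495 0.328 0.051]
(260, 195) [0.426 0.218 0.05 ]
(250, 178) [0.474 0.249 0.083]
(274, 190) [0.443 0.175 0.031]
(298, 200) [0.414 0.098 0.018]
(238, 155) [0.543 0.287 0.084]
(205, 175) [ 0.491  0.397 -0.   ]
((243.90103149414062, 177.38174438476562), (52.63034439086914, 36.49706268310547), 14.534454345703125)
[[0.4439 0.3612 0.05  ]
 [0.5546 0.3355 0.05  ]
 [0.5156 0.1765 0.05  ]
 [0.4056 0.2034 0.05  ]] [0.47995445 0.26915671 0.05      ] [0.11364863 0.16367471 0.11324462 0.1623664 ]
[0.4994207  0.16077698 0.03      ]
[0.39321263 0.1834208  0.03      ]
[[ 0.285  0.959 -0.   ]
 [ 0.959 -0.285 -0.002]
 [-0.002  0.    -1.   ]]
```

```bash
python3 - <<'E'
import cv2,numpy as np
from h import *
from cell import arm,vision
from scipy.spatial.transform import Rotation as Ro
f=np.load("pics/top0.npz"); c={k:f[k] for k in "KRt"}; d=f["d"]
v,u=np.mgrid[:384,:512]
P=(np.linalg.solve(c["K"],np.stack([u.ravel(),v.ravel(),np.ones(u.size)]))*d.ravel()-c["t"][:,None]).T@c["R"]
P=P[(d.ravel()>0)]
for zl,zh in [(.09,.125),(.125,.2),(.2,.3),(.3,.4),(.4,.48)]:
    q=P[(P[:,2]>zl)&(P[:,2]<zh)&(P[:,0]>.5)&(P[:,0]<.7)&(P[:,1]>0.0)&(P[:,1]<.4)]
    if len(q): print(zl,len(q),np.percentile(q,[1,5,50,95,99],axis=0).round(3).tolist())
q=P[(P[:,2]>.13)&(P[:,0]<.62)&(P[:,0]>.5)&(P[:,1]>.0)&(P[:,1]<.4)]
for a in np.arange(.05,.4,.02):
    w=q[(q[:,1]>=a)&(q[:,1]<a+.02)]
    if len(w): print(round(a,2),w[:,0].min().round(3),w[:,2].min().round(3),w[:,2].max().round(3))
s=arm.observe(); Rt=Ro.from_rotvec(s["ee_rot"]).as_matrix(); w=vision.get_calibration("wrist")
cp=-w["R"].T@w["t"]; print("cam in tool",Rt.T@(cp-s["position"]),(Rt.T@w["R"].T).round(3),w["K"][0,0])
E
```

```text
0.09 3070 [[0.539, 0.001, 0.093], [0.543, 0.008, 0.096], [0.583, 0.085, 0.103], [0.683, 0.298, 0.111], [0.697, 0.307, 0.117]]
0.125 307 [[0.58, 0.122, 0.127], [0.581, 0.129, 0.131], [0.584, 0.205, 0.166], [0.589, 0.275, 0.196], [0.593, 0.281, 0.199]]
0.2 622 [[0.57, 0.123, 0.201], [0.574, 0.13, 0.206], [0.583, 0.202, 0.255], [0.589, 0.274, 0.296], [0.594, 0.281, 0.299]]
0.3 866 [[0.58, 0.122, 0.302], [0.581, 0.131, 0.306], [0.583, 0.203, 0.359], [0.59, 0.273, 0.397], [0.596, 0.28, 0.399]]
0.4 4962 [[0.581, 0.122, 0.405], [0.586, 0.13, 0.423], [0.634, 0.2, 0.455], [0.693, 0.27, 0.457], [0.699, 0.277, 0.458]]
0.11 0.584 0.133 0.455
0.13 0.582 0.131 0.458
0.15 0.58 0.13 0.458
0.17 0.58 0.13 0.459
0.19 0.569 0.131 0.459
0.21 0.57 0.133 0.459
0.23 0.581 0.131 0.459
0.25 0.585 0.131 0.459
0.27 0.586 0.131 0.457
cam in tool [ 0.00050139 -0.06974212 -0.13493057] [[ 1.    -0.001 -0.   ]
 [ 0.001  0.966  0.257]
 [-0.    -0.257  0.966]] 306.87296048689797
```

>>> {"name": "apply_moves", "arguments": {"commands": [[-2.8,3.9,0,0,0,0],[-2.8,3.9,0,0,0,0],[-2.8,3.9,0,0,0,0],[-2.8,3.9,0,0,0,0],[-2.8,3.9,0,0,0,0]], "claw": -1}}

```text
clock: 0.6
position: [0.3259, 0.4075, 0.2486]
ee_rot: [2.518, 1.879, -0.0]
force: [0.8, -0.1, 0.7]
width: 1.001
```

>>> {"name": "apply_moves", "arguments": {"commands": [[-2.8,3.9,0,0,0,0],[-2.8,3.9,0,0,0,0],[-2.8,3.9,0,0,0,0],[-2.8,3.9,0,0,0,0],[0,0,0,0,0,0.14]]}}

```text
clock: 1.1
position: [0.4469, 0.2503, 0.2488]
ee_rot: [2.647, 1.686, 0.0]
force: [-0.2, 0.7, -0.5]
width: 0.998
```

>>> {"name": "apply_moves", "arguments": {"commands": [[0,0,0,0,0,0.14],[0,0,0,0,0,0.14],[0,0,0,0,0,0.14],[0,0,0,0,0,0.14],[0,0,0,0,0,0.14]]}}

```text
clock: 1.6
position: [0.4424, 0.2574, 0.2484]
ee_rot: [3.067, 0.68, -0.001]
force: [0.1, 0.2, -0.8]
width: 1.0
```

>>> {"name": "apply_moves", "arguments": {"commands": [[0,0,1,0,0,0.14],[0,0,1,0,0,0.14],[0,0,1,0,0,0.14],[0,0,1,0,0,0.14],[0,0,0.5,0,0,0.12]]}}

```text
clock: 2.1
position: [0.4421, 0.2573, 0.2027]
ee_rot: [3.117, -0.382, -0.002]
force: [0.1, 1.1, 0.4]
width: 1.0
```

```bash
python3 - <<'E'
from cell import arm, vision
import cv2,numpy as np
s=arm.observe(); c=vision.get_calibration("wrist")
im,d=vision.get_image("wrist"); print(s["position"],s["ee_rot"],s["joints"].round(2))
cv2.imwrite("pics/w1.png",cv2.resize(im[:,:,::-1],(768,576))); np.savez("pics/w1.npz",im=im,d=d,**c)
E
```

```text
[0.44209228 0.25725309 0.20269705] [ 3.11711658e+00 -3.81743291e-01 -1.73221024e-03] [-0.99  0.31  0.45  1.93 -0.17  0.94 -0.7 ]
```

View pics/w1.png

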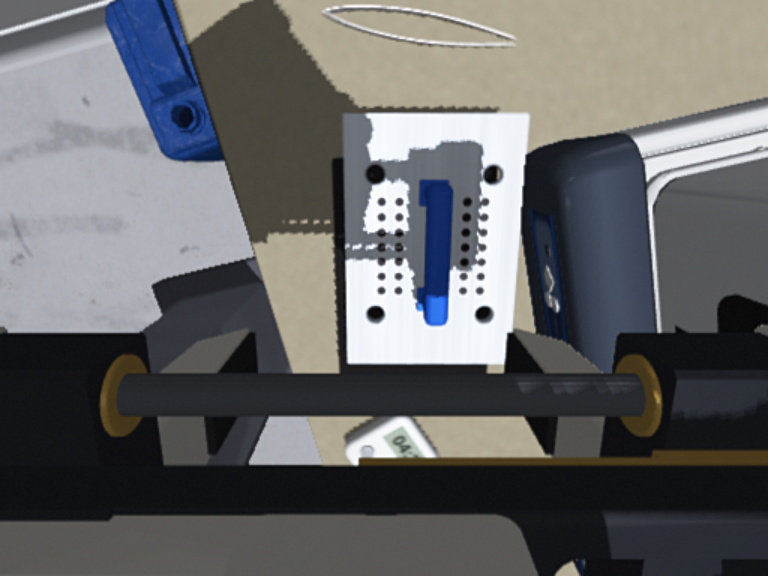

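```bash
python3 - <<'E'
import cv2,numpy as np
f=np.load("pics/w1.npz"); im=f["im"]
a=im[65:255,215:360]
cv2.imwrite("pics/w1c.png",cv2.resize(a,None,fx=3.1,fy=3.1,interpolation=cv2.INTER_CUBIC)[:,:,::-1])
b=cv2.convertScaleAbs(im[225:255,215:355],alpha=3); cv2.imwrite("pics/w1d.png",cv2.resize(b,None,fx=5,fy=5,interpolation=cv2.INTER_NEAREST)[:,:,::-1])
E
```

```text
(no output)
```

View pics/w1c.png

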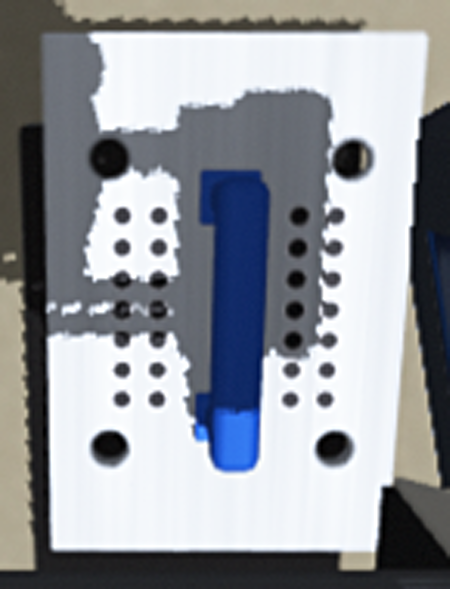

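View pics/w1d.png

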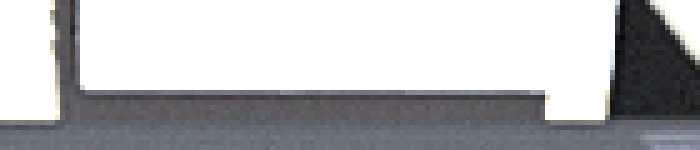

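```bash
python3 - <<'E'
import cv2,numpy as np
from h import *
f=np.load("pics/w1.npz"); im=f["im"]; c={k:f[k] for k in "KRt"}
def fr(p,s=3.1,o=(215,65)): return (p[0]/s+o[0]-.3,p[1]/s+o[1]-.3)
H={k:ray(c,*fr(p),.05)[:2] for k,p in dict(ml=(109,158),mr=(353,159),bl=(110,448),br=(334,448)).items()}
C=[ray(c,*fr(p),.05)[:2] for p in [(41,32),(427,32),(379,552),(50,549)]]
for n,v in H.items(): print(n,v.round(4))
h=list(H.values()); print("holes ctr",np.mean(h,0), [np.linalg.norm(h[i]-h[j]).round(4) for i,j in [(0,1),(2,3),(0,2),(1,3)]])
yv=(h[0]+h[1]-h[2]-h[3]); print("yaw y",-np.arctan2(*yv)); xv=h[1]+h[3]-h[0]-h[2]; print("yaw x",np.arctan2(xv[1],xv[0]))
print("corners",np.round(C,4),np.mean(C,0),[np.linalg.norm(C[i]-C[i-1]).round(4) for i in range(4)])
# handle top z .087
print("handle ends", ray(c,*fr((240,174)),.087), ray(c,*fr((236,472)),.087))
# base
A=ray(c,222.1,105.3,.03)[:2]; B=ray(c,226.6,249,.03)[:2]; D=ray(c,324.2,246,.03)[:2]
y=(A-B)/np.linalg.norm(A-B); x=np.array([y[1],-y[0]]); print("base yaw",np.arctan2(x[1],x[0]),"width",(D-B)@x,A,B,D)
print("centre",A+.055*x-.08*y, "from D x:", A+ ((D-A)@x-.055)*x-.08*y)
E
```

```text
ml [0.4532 0.3195]
mr [0.5227 0.3019]
bl [0.4315 0.2325]
br [0.5007 0.2153]
holes ctr [0.47700518 0.26729477] [np.float64(0.0717), np.float64(0.0712), np.float64(0.0897), np.float64(0.0894)]
yaw y -0.24632260297458053
yaw x -0.2460811849019219
corners [[0.443  0.358 ]
 [0.5494 0.3314]
 [0.5083 0.1764]
 [0.4039 0.2035]] [0.47614252 0.26729989] [np.float64(0.1594), np.float64(0.1097), np.float64(0.1604), np.float64(0.1078)]
handle ends [0.48555378 0.30821596 0.087     ] [0.46739079 0.22907682 0.087     ]
base yaw -0.23838492785479706 width 0.10651243667389708 [0.42917577 0.33504875] [0.39340729 0.18785673] [0.49761776 0.1656279 ]
centre [0.46372972 0.24432376] from D x: [0.46034079 0.24514729]
```

The wrist view shows the plate's four holes, giving a centre of (0.477, 0.267) and a yaw of -0.246. Hole spacings measure 71/90 mm against the given 72/90. The base edge is at the lower left. The instrument's slab starts close to the +x side, so I'll half-close the jaws before descending.

>>> {"name": "apply_moves", "arguments": {"commands": [[1.6,-0.5,1,0,0,0],[1.5,-0.5,1.5,0,0,0],[0,0,2,0,0,0],[0,0,1.5,0,0,0],[0,0,0,0,0,0]], "claw": 0.1, "newtons": 15}}

```text
clock: 2.65
position: [0.474, 0.2593, 0.1419]
ee_rot: [3.117, -0.369, -0.004]
force: [-0.3, 0.7, 0.4]
width: 0.613
```

>>> {"name": "apply_moves", "arguments": {"commands": [[0,0,0.5,0,0,0],[0,0,1,0,0,0],[0,0,0.5,0,0,0],[0,0,0,0,0,0]]}}

```text
clock: 3.05
position: [0.4748, 0.2598, 0.1232]
ee_rot: [3.119, -0.372, -0.001]
force: [-0.7, -1.1, 0.3]
width: 0.452
```

```bash
python3 - <<'E'
from cell import arm, vision
import cv2,numpy as np
s=arm.observe(); print(s["position"],s["ee_rot"],s["force"],s["width"])
for n in ("wrist","scene"):
    c=vision.get_calibration(n);im,d=vision.get_image(n)
    if n=="scene": im=cv2.resize(im[120:250,190:330],None,fx=4,fy=4)
    cv2.imwrite(f"pics/{n}2.png",im[:,:,::-1])
E
```

```text
[0.47476575 0.25984874 0.12318699] [ 3.11886456e+00 -3.72439131e-01 -1.19410481e-03] [-0.69578894 -1.07162864  0.30649075] 0.4518331508203281
```

View pics/wrist2.png

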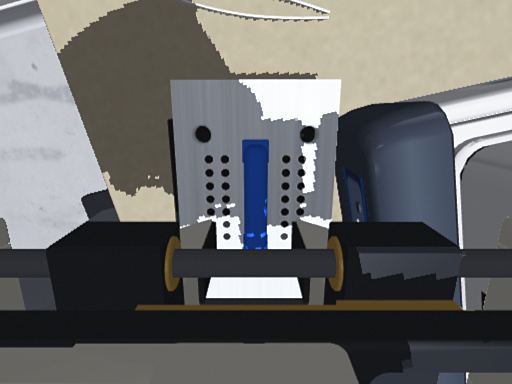

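View pics/scene2.png

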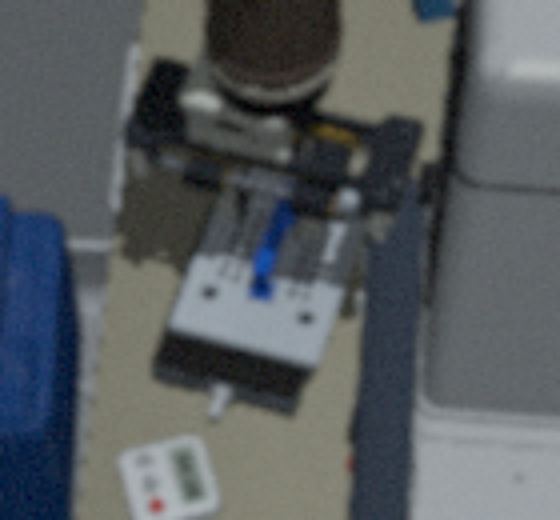

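The jaws straddle the bar, which sits centred between the fingers at about (257,195). Descending to grasp next.

>>> {"name": "apply_moves", "arguments": {"commands": [[0,0,1,0,0,0],[0,0,1,0,0,0],[0,0,0.9,0,0,0],[0,0,0.5,0,0,0],[0,0,0,0,0,0]]}}

```text
clock: 3.65
position: [0.4746, 0.2596, 0.0887]
ee_rot: [3.118, -0.373, -0.002]
force: [-0.7, -0.0, 0.8]
width: 0.455
```

>>> {"name": "apply_moves", "arguments": {"commands": [[0,0,0,0,0,0],[0,0,0,0,0,0],[0,0,0,0,0,0],[0,0,0,0,0,0],[0,0,0,0,0,0]], "claw": 1, "newtons": 12}}

```text
clock: 4.15
position: [0.4754, 0.2601, 0.09]
ee_rot: [-3.119, 0.373, -0.001]
force: [0.6, 0.3, 1.2]
width: 0.152
```

>>> {"name": "apply_moves", "arguments": {"commands": [[-0.25,0.4,0,0,0,0],[-0.25,0.5,0,0,0,0],[-0.2,0.5,0,0,0,0],[-0.1,0.3,0,0,0,0],[0,0,0,0,0,0]]}}

```text
clock: 4.65
position: [0.4631, 0.2448, 0.0899]
ee_rot: [3.119, -0.374, -0.0]
force: [0.2, 0.3, 5.5]
width: 0.149
```

```bash
python3 - <<'E'
from cell import arm, vision
import cv2,numpy as np
s=arm.observe(); print(s["position"],s["ee_rot"],s["force"],s["width"])
c=vision.get_calibration("wrist");im,d=vision.get_image("wrist")
np.savez("pics/w3.npz",im=im,d=d,**c)
cv2.imwrite("pics/w3.png",cv2.resize(im[40:250,140:370],None,fx=2.8,fy=2.8,interpolation=cv2.INTER_CUBIC)[:,:,::-1])
c=vision.get_calibration("top");im,d=vision.get_image("top")
cv2.imwrite("pics/t3.png",cv2.resize(im[130:230,185:325],None,fx=5,fy=5,interpolation=cv2.INTER_CUBIC)[:,:,::-1])
E
```

```text
[0.46305893 0.24479308 0.08993984] [ 3.11924976e+00 -3.73821209e-01 -4.54973292e-04] [0.18251764 0.25878125 5.5173696 ] 0.14890990216909375
```

View pics/w3.png

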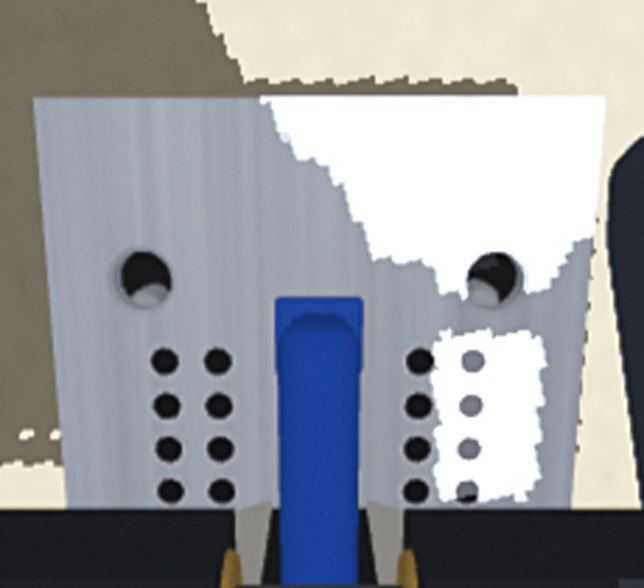

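View pics/t3.png

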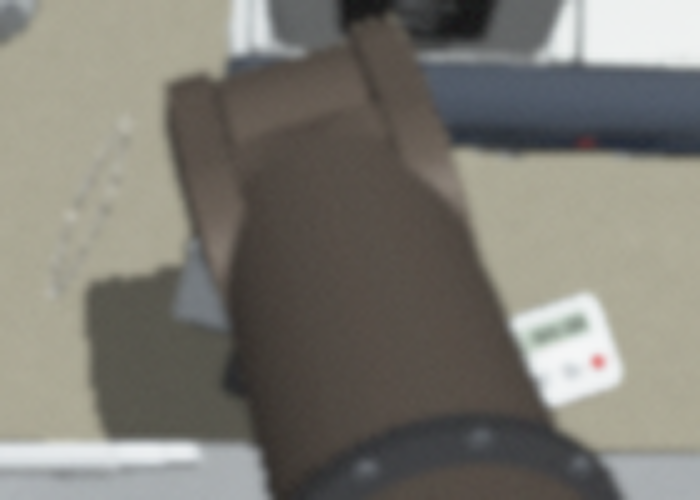

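```bash
python3 - <<'E'
import cv2,numpy as np
im=np.load("pics/w3.npz")["im"]
a=[cv2.resize(im[125:155,x:x+30],None,fx=13,fy=13,interpolation=cv2.INTER_CUBIC) for x in (177,302)]
cv2.imwrite("pics/w3z.png",np.hstack(a)[:,:,::-1])
E
```

```text
(no output)
```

View pics/w3z.png

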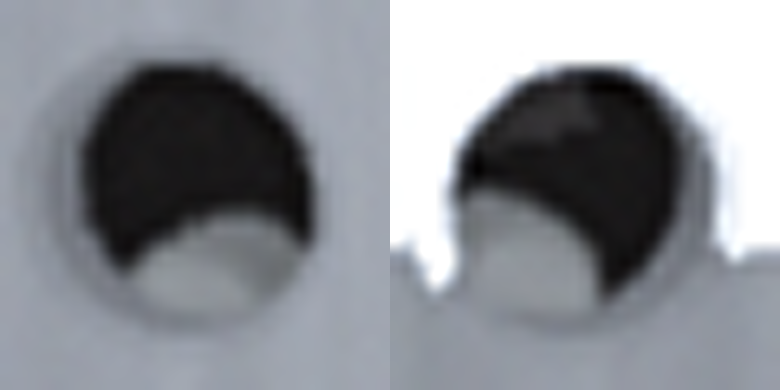

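```bash
python3 - <<'E'
import numpy as np
from h import *
f=np.load("pics/w3.npz"); c={k:f[k] for k in "KRt"}
F=lambda x,y,ox:(x/13+ox-.46,y/13+125-.46)
hl=ray(c,*F(186,186,177),.05);hr=ray(c,*F(585-390,190,302),.05)
sl=ray(c,*F(222,300,177),.0412);sr=ray(c,*F(515-390,275,302),.0412)
for n,p in dict(hl=hl,hr=hr,sl=sl,sr=sr).items(): print(n,p.round(4))
print(np.linalg.norm(hl-hr),np.linalg.norm(sl-sr))
a=lambda p,q:np.arctan2(*(q-p)[1::-1])
print("plate yaw",a(hl,hr),"base yaw",a(sl,sr),"offset mid",((sl+sr)-(hl+hr))/2)
for yb in (a(sl,sr),-.22):
  for nm,m,y in(("base",(sl+sr)/2,yb),("plate",(hl+hr)/2,-.2387)):
    print(nm,y,m[:2]-.045*np.array([-np.sin(y),np.cos(y)]))
E
```

```text
hl [0.4405 0.3049 0.05  ]
hr [0.5094 0.288  0.05  ]
sl [0.4387 0.2992 0.0412]
sr [0.5071 0.2837 0.0412]
0.07096959135011147 0.07016259153210316
plate yaw -0.24152219598666722 base yaw -0.22276547201448613 offset mid [-0.00206358 -0.00501955 -0.0088    ]
base -0.22276547201448613 [0.46296174 0.24753801]
plate -0.2387 [0.46432727 0.25272154]
base -0.22 [0.46308315 0.24751069]
plate -0.2387 [0.46432727 0.25272154]
```

>>> {"name": "apply_moves", "arguments": {"commands": [[0,0.2,0,0,0,-0.008],[0,0.2,0,0,0,-0.009],[0,0.13,0.05,0,0,0],[0,0,0.1,0,0,0],[0,0,0.1,0,0,0]]}}

```text
clock: 5.25
position: [0.4614, 0.2393, 0.0865]
ee_rot: [3.121, -0.347, -0.002]
force: [-1.2, 0.2, -4.6]
width: 0.151
```

>>> {"name": "apply_moves", "arguments": {"commands": [[0,0,0.2,0,0,0],[0,0,0.2,0,0,0],[0,0,0.2,0,0,0],[0,0,0.1,0,0,0],[0,0,0,0,0,0]]}}

```text
clock: 5.75
position: [0.4621, 0.2401, 0.08]
ee_rot: [3.122, -0.346, -0.0]
force: [0.1, 0.5, -3.9]
width: 0.152
```

>>> {"name": "apply_moves", "arguments": {"commands": [[0,0,0.1,0,0,0],[0,0,0.1,0,0,0],[0,0,0.05,0,0,0],[0,0,0,0,0,0]]}}

```text
clock: 6.15
position: [0.4622, 0.2402, 0.078]
ee_rot: [-3.122, 0.347, -0.0]
force: [-1.7, -0.9, 2.9]
width: 0.154
```

>>> {"name": "apply_moves", "arguments": {"commands": [[0,0,0,0,0,0],[0,0,0,0,0,0],[0,0,0,0,0,0],[0,0,0,0,0,0]], "claw": 0.2}}

```text
clock: 6.55
position: [0.4623, 0.2402, 0.0778]
ee_rot: [-3.122, 0.347, -0.0]
force: [0.2, 0.8, -0.7]
width: 0.391
```

>>> {"name": "apply_moves", "arguments": {"commands": [[0,0,-0.5,0,0,0],[0,0,-1,0,0,0],[0,0,-2,0,0,0],[0,0,-3,0,0,0],[0,0,-3,0,0,0]]}}

```text
clock: 7.05
position: [0.4621, 0.2399, 0.1744]
ee_rot: [3.122, -0.347, -0.0]
force: [-0.0, 1.3, -0.2]
width: 0.401
```

```bash
python3 - <<'E'
from cell import arm, vision
import cv2,numpy as np
s=arm.observe(); print(s["position"],s["force"],s["width"])
c=vision.get_calibration("wrist");im,d=vision.get_image("wrist")
np.savez("pics/w4.npz",im=im,d=d,**c)
cv2.imwrite("pics/w4.png",cv2.resize(im[40:260,140:370],None,fx=2.7,fy=2.7,interpolation=cv2.INTER_CUBIC)[:,:,::-1])
im,d=vision.get_image("scene")
cv2.imwrite("pics/s4.png",cv2.resize(im[120:260,190:330],None,fx=4,fy=4,interpolation=cv2.INTER_CUBIC)[:,:,::-1])
E
```

```text
[0.46208192 0.2398851  0.17436031] [-0.0269003   1.28197478 -0.20334078] 0.40113138250216046
```

View pics/w4.png

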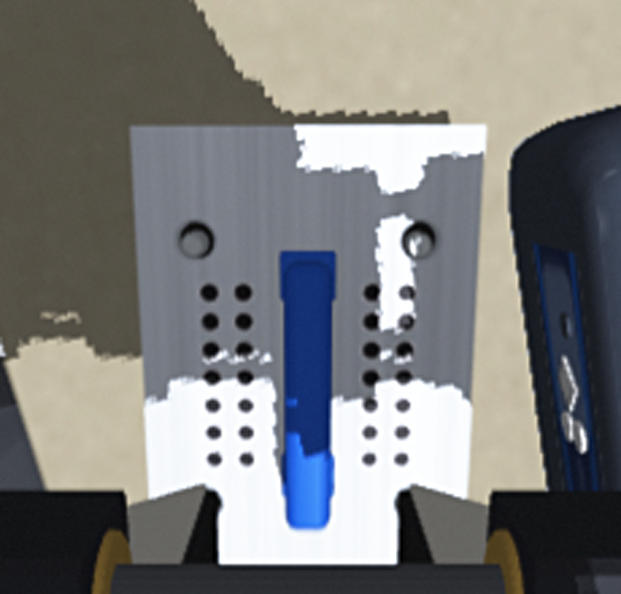

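View pics/s4.png

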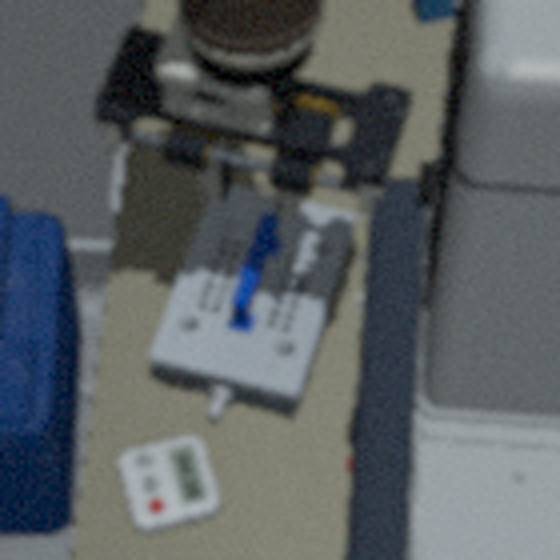

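Studs show inside the holes in both views: the back pair at (197,240) and (419,240) in the wrist view, the front pair at (190,322) and (287,348) in the scene crop. Before handing in, I'll check height and tilt by depth.

```bash
python3 - <<'E'
import numpy as np
f=np.load("pics/w4.npz"); c={k:f[k] for k in "KRt"}; d=f["d"]
def pt(u,v): 
    D=np.median(d[v-1:v+2,u-1:u+2]); return c["R"].T@(np.linalg.solve(c["K"],[u,v,1.])*D-c["t"])
P=np.array([pt(int(x/2.7+140),int(y/2.7+40)) for x,y in [(150,145),(300,150),(470,140),(170,320),(450,320),(170,460),(450,460),(330,180),(250,200)]])
print(P.round(4)); A=np.c_[P[:,:2],np.ones(len(P))]; s=np.linalg.lstsq(A,P[:,2],rcond=None)[0]; print("slope",s[:2],"mean z",P[:,2].mean())
E
```

```text
[[0.431  0.3312 0.0367]
 [0.477  0.3192 0.037 ]
 [0.5296 0.3106 0.037 ]
 [0.4224 0.2765 0.0377]
 [0.5129 0.2559 0.037 ]
 [0.4093 0.2289 0.0363]
 [0.5042 0.2078 0.0371]
 [0.4841 0.3084 0.0373]
 [0.4576 0.3076 0.0375]]
slope [0.00153686 0.00197461] mean z 0.03706749745501753
```

Top surface at 37 mm (expected 38), level to about 0.002 rad. Handing in.

```bash
python3 -c "
from cell import order; print(order.sign_off())"
```

```text
the job is handed in; nothing more can be done
None
```

The plate is home on the gasket and released, and I handed the job in at about 7 s of the 32 s allowed. I gripped the blue handle across x, slid the plate about 24 mm across the stud tips and turned it slightly. It then dropped over the studs, and I lowered it until it touched the gasket.

**Last checks before handing in:**
- **Height and tilt:** the gripper went down 12 mm to a light contact. The plate's top measured 37 mm above the bench by depth (38 mm expected, calibration good to about 2 mm), level to about 0.003 rad.
- **Studs:** all four show inside the holes, the back pair in the wrist view and the front pair in the scene view.
- **Release:** the gripper is about 10 cm clear of the handle, with wrist force back near zero.
- **Bystanders:** the arm went near none of them. The timer looks unmoved in the last picture. The tweezers looked unmoved in the last top view, taken partway through the slide. I did not measure any of the four afterwards.

**Disagreement:** early estimates of the base's centre differed by up to about 5 mm between views. I used the position of the studs seen through the holes instead, and the plate dropped in there.

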